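Dispense one dish and slide it on to the work mat

ROBOT

A 6-joint arm with a two-finger parallel gripper is mounted at the origin on the work surface. World frame = base frame: x ahead of the robot, y to its left, z up, the work surface at z = 0. Lengths are in mm, angles in rad, forces in N, time in s.
With the tool pointing down it reaches from about 325 to 875 mm from the base axis. Payload 4.4 kg.
Tool frame: the origin (TCP) lies at the very end of the fingers, on their centre line; the grasp point (between the pads) lies behind it (bot.grip_point_offset is the z of the grasp point in the tool frame, in mm); z points along the fingers, y is the line along which they close (so a half turn about z gives the same grasp; the last joint's range is limited). The gripper opens to 85 mm and grips with 20 to 120 N. Pads are 22 mm wide; open, the fingers measure 114 mm over their backs; the gripper's body (76 mm by 85 mm) begins 54 mm behind the grasp point. The pads swing forward as they close: fully open they stand 13 mm farther back than shut.
Start: joints at [-1.5, 0.207, 1.542, -0, 1.393, -0.15], TCP at [125.918, -561.045, 231.282] pointing down, gripper open.
Joint ranges: [-2.73, 2.73], [-0.86, 2.22], [0.23, 2.46], [-1.11, 4.25], [0.08, 2.63], [-2.82, 2.82]. Speed limits (rad/s): [2.79, 2.79, 3.14, 3.14, 3.14, 3.14].

INTERFACE

Orientations are given as a unit quaternion [x, y, z, w].
In Python, from station import bot, snapshot, camera_params gives the robot as it stands (bot), with the cameras as plain functions.
- The arm moves only by the tool hand_motion, called after "Emit:" as name(argument=value, ...) on one line, values as JSON. Schema: {"type":"object","properties":{"increments":{"type":"array","items":{"type":"number"},"minItems":5,"maxItems":40},"force":{"type":"number"},"only":{"type":"string"},"quiet":{"type":"boolean"},"lines":{"type":"string"}},"required":["increments"],"additionalProperties":false}. increments is one flat list of numbers that holds 1 to 8 rows one after another, with no inner brackets; each row has 5 numbers: the finger opening in mm, then dx, dy, dz in shares of 600 mm (1.0 is 600 mm), then a turn about the tool's z in fractions of the full range, 1 being 2 rad; each row shifts and turns the commanded pose from where the row before left it, along the tool's axes as they then stand; what a row does not reach is not made up. A row lasts 1/10 s, in which the tool goes at most 50 mm and 0.15 rad, less where a joint would pass 70% of its speed; a pose out of reach is approached as far as the arm can. The fingers move at their own pace and stop on an object; force is the grip in N (left out, the last holds). Time passes only in rows, so rows that do not move let the fingers close. The tool returns the time, the measured TCP pose, the force, the opening and the grip force at its end. only (a regular expression) keeps the lines of the reply that match it, lines (a string "A,B") keeps lines A to B, and quiet returns only ok. No shift or turn number may pass 1 either way. Input that does not fit is refused with a message, and nothing moves.
- bot.observe(): the state, without advancing time (a new reading comes with each control period).
- snapshot(name): name is "scene" or "side" or "wrist"; returns (picture, depth): 420x560x3 uint8, red, green, blue; 420x560 float32, mm along the optical axis (not along the pixel's ray), 0 where there is no reading.
- camera_params(name): a dict with "fovy" (degrees; the focal length in pixels is half the picture's height over the tangent of half this angle, whatever the lens; pixels are square), "cx", "cy" (the principal point, pixels), "cam_to_world" (4x4, takes a point from camera to world coordinates); the wrist camera has in their place "tool_from_camera" (4x4, takes a point from camera to tool coordinates, whose origin is the TCP and whose axes are the flange's). Camera axes: x right, y down, z forward; pixel columns grow to the right and rows downward; lengths in mm; the calibration is good to about 2 mm. A picture is of the moment at which its call begins: read the wrist's pose just before it. camera_params takes no time and is no camera call.
- bot.finish_job(): hands the job in; it is judged then, once.
The state is a dict: "time": time; "joint_pos": joint angles; "qvel": joint speeds; "joint_torque": joint torques, N m; "tool_pos": TCP position; "eef_rot": TCP orientation; "ft_force": force on the tool from outside, world axes, zero at the start; "wrist_torque": the same for the moment, N m; "width": finger opening in mm; "grasp_force": force on a finger pad.
Only numpy, scipy, OpenCV 4.12 (cv2) and the standard library are available. Lean on these libraries where they do the work, as an engineer would, in place of code of your own. Each camera call takes 0.05 s, during which the arm holds its last target. There are 200 camera calls.

TASK

Press the plunger of the dish dispenser all the way down once and let it spring back up, so that a single dish comes out of the mouth onto the steel apron. Then, with a light push of the fingertips, without gripping, lifting or tipping it, slide that dish sideways over the bench onto the dark work mat until all of it lies on the mat. Do not dispense a second dish, and leave the dish already on the mat and everything else on the bench where it is.

Things in the scene. Friction and masses are not known exactly. Their poses are not given: they have to be found in the camera images.
- dispenser: fixed dish dispenser; mm: origin on the bench under the magazine's centre, -x out of the mouth. Steel base plate 2 thick, 52 wide, x -101 to 95; ahead of x -24 an open apron, no side rims, a 20 wide 8 high stop tab mid front edge. Magazine: clear sides, slotted front, x -24 to 26, 48 wide, 48 high (stack 50), mouth 17 high. Off-white column x 26 to 92, 48 wide, 88 high, plunger on top
- plunger (a joint): plunger travel, m: 0 up, 0.030 all the way down on its stop. Springs back up; pressing takes about 4 N at first and 8 N at the end, a little more when fast. It drives a pusher that shoves the lowest dish out; when the plunger is up again the stack drops and the next dish is ready: every full press gives one dish
- plunger_top (a point): centre of the top face of the plunger's black round knob (34 mm across, 11 mm thick), 137 mm above the bench when up and 107 mm when down; moves straight down
- outlet (a point): point on the apron, 2 mm above the bench and 62 mm ahead of the magazine's centre, where the centre of a dispensed dish comes to stand (or up to 15 mm beyond, against the stop tab, if pressed fast); axes as the dispenser's
- dish: the dish to be dispensed: a closed round lidded dish 40 mm across, 12 mm high, clear plastic with tan filling, 14 g; lowest of the stack of four in the magazine at the start. Origin at the centre of its underside, z up
- spare1: second dish of the stack, same as the first; must stay in the magazine (it drops 12 mm when the first has left)
- spare2: third dish of the stack; stays in the magazine
- spare3: fourth and top dish of the stack; stays in the magazine
- mat: dark grey flat rectangular work mat, 160 mm along its x by 120 mm along its y, under 1 mm thick, so that a dish slides onto it freely; to the left or right of the dispenser, near the apron. Origin at its centre on the bench
- old_dish: an identical dish standing since earlier on the mat, near the mat's +x edge; not to be moved. Origin at the centre of its underside
- rack: dark tube rack with small white caps, 127 x 86 x 30 mm high, fixed, on the other side of the dispenser from the mat. Origin at the centre of its underside, long side along its x
- vial1: capped glass vial 26 mm across, 52 mm high, upright on the bench ahead of the apron; not to be moved. Origin at the centre of its underside
- vial2: capped glass vial 26 mm across, 52 mm high, upright beyond the dispenser; not to be moved. Origin at the centre of its underside
- bottle: white plastic bottle 56 mm across, 135 mm high, upright beyond the dispenser; not to be moved. Origin at the centre of its underside
- forceps: steel forceps lying on the bench at the left, 115 x 12 x 8 mm, along its x; not to be moved
- marker: marker pen lying on the bench at the right, 130 x 13 x 13 mm, along its x; not to be moved
- counter: round steel tally counter, 47 mm across, 28 mm high (36 mm with its button), at the far left; not to be moved

How it is judged:
By the outcome, as a careful person would: the job done as asked, in the order asked, and still so for the second after the job is handed in, with the robot touching nothing.
It also fails if it takes over 45 s, if anything falls off the work surface, if the arm or the gripper's body presses on something with over 40 N, if the wrist force passes 120 N, or if a joint passes its speed limit or range.

## Working session

There is one attempt and no reset: what is moved stays moved. The work goes in short steps, Python scripts to look and compute and a tool call to move; the robot and the scene stay as the last step left them, time stands still between calls to the robot, and variables do not carry over. Pictures are saved under pics/ and viewed, at most 10 in all, crops included, and the job is handed in when it is done.

```bash
ls; mkdir -p pics
```

Run:
```python
from station import bot, snapshot, camera_params
import cv2,numpy as np
o=bot.observe();print(o['time'],o['tool_pos'],o['eef_rot'],bot.grip_point_offset)
for n in("scene","side"):
    p,d=snapshot(n);cv2.imwrite(f'pics/{n}0.png',p[:,:,::-1]);np.savez(f'pics/{n}0.npz',p=p,d=d)
    c=camera_params(n);print(n,c['fovy'],c['cx'],c['cy'],np.round(c['cam_to_world'],3).tolist())
```

```text
pics
station.py
0.0 [ 125.8811587  -560.28225125  230.13135655] [ 9.93910481e-01  1.10184945e-01  4.04787081e-05 -1.10967029e-03] -18.700000000000003
scene 47.21951240380868 287.46141896998205 208.89957416290594 [[0.835, 0.361, -0.415, 1127.385], [0.55, -0.565, 0.616, -776.533], [-0.012, -0.742, -0.67, 958.673], [0.0, 0.0, 0.0, 1.0]]
side 44.006385444320316 276.05357340117075 214.01115098581204 [[0.892, -0.324, 0.316, 191.909], [-0.452, -0.667, 0.593, -720.975], [0.019, -0.671, -0.741, 1026.65], [0.0, 0.0, 0.0, 1.0]]
```

View pics/scene0.png

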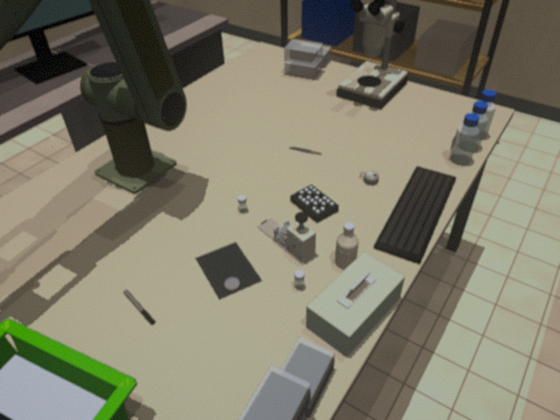

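View pics/side0.png

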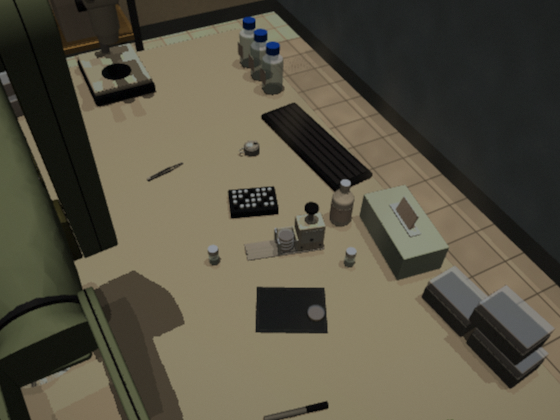

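The scene view shows the knob at (302,218), the apron at (270,230), the mat at (228,269), the old dish at (232,283) and vial1 at (242,203). In the side view the knob is at (312,209), the apron at (261,250), the mat at (291,309), the old dish at (316,312) and vial1 at (214,254).

Create h.py:
```python
from station import bot, snapshot, camera_params
import cv2,numpy as np
from scipy.spatial.transform import Rotation as R
def cam(n):
    c=camera_params(n)
    if n=='wrist':
        o=bot.observe();T=np.eye(4);T[:3,:3]=R.from_quat(o['eef_rot']).as_matrix();T[:3,3]=o['tool_pos']
        M=T@np.array(c['tool_from_camera'])
    else: M=np.array(c['cam_to_world'])
    return dict(M=M,f=210/np.tan(np.radians(c['fovy'])/2),cx=c['cx'],cy=c['cy'])
def ray(c,u,v):
    return c['M'][:3,3],c['M'][:3,:3]@np.array([(u-c['cx'])/c['f'],(v-c['cy'])/c['f'],1])
def onz(c,u,v,z):
    o,d=ray(c,u,v);return o+d*(z-o[2])/d[2]
def tri(c1,p1,c2,p2):
    o1,d1=ray(c1,*p1);o2,d2=ray(c2,*p2)
    s=np.linalg.lstsq(np.c_[d1,-d2],o2-o1,rcond=None)[0]
    a=o1+d1*s[0];b=o2+d2*s[1];return (a+b)/2,np.linalg.norm(a-b)
def proj(c,P):
    q=np.linalg.inv(c['M'])@np.r_[P,1];return np.array([c['cx']+c['f']*q[0]/q[2],c['cy']+c['f']*q[1]/q[2]])
```

Run:
```python
from h import *
a,b=cam('scene'),cam('side')
for n,p,q in[('knob',(302,217),(312,208)),('old',(232,283),(316,312)),('vial1top',(242,198),(213,247)),('apron front',(265,222),(247,250))]:
    X,e=tri(a,p,b,q);print(n,X.round(1),e.round(1))
for n,c in(('scene',a),('side',b)):
    p=np.load(f'pics/{n}0.npz')['p'].astype(int)
    g=(p.max(2)<70).astype(np.uint8)
    x,y=(228,262) if n=='scene' else (280,300)
    _,L=cv2.connectedComponents(g);m=(L==L[y,x]).astype(np.uint8)
    r=cv2.minAreaRect(cv2.findContours(m,0,1)[0][0]);print(m.sum(),r)
    ct=max(cv2.findContours(m,0,1)[0],key=cv2.contourArea)
    h=cv2.approxPolyDP(cv2.convexHull(ct),4,True)[:,0]
    for u,v in h: print((u,v),onz(c,u,v,0)[:2].round(0))
c=camera_params('wrist');print(c['fovy'],np.round(c['tool_from_camera'],3).tolist())
```

```text
knob [661.  -20.  127.6] 2.4
old [ 573.2 -211.     6.1] 0.7
vial1top [424.9  31.6  47.2] 3.2
apron front [509.4  23.8  -0.9] 1.1
1709 ((228.1000213623047, 269.20001220703125), (46.957427978515625, 46.510215759277344), 63.43495178222656)
(np.int32(235), np.int32(244)) [491. -94.]
(np.int32(259), np.int32(280)) [ 622. -162.]
(np.int32(219), np.int32(297)) [ 570. -259.]
(np.int32(197), np.int32(259)) [ 440. -193.]
2922 ((291.0, 309.5), (45.0, 70.0), 90.0)
(np.int32(257), np.int32(287)) [484. -87.]
(np.int32(323), np.int32(288)) [ 623. -159.]
(np.int32(326), np.int32(332)) [ 570. -263.]
(np.int32(256), np.int32(331)) [ 432. -192.]
69.31355655055611 [[-0.0, -0.966, -0.259, 65.175], [1.0, 0.0, -0.0, 0.219], [0.0, -0.259, 0.966, -141.487], [0.0, 0.0, 0.0, 1.0]]
```

The rows are not in the units I measure in: shifts go in shares of 600 mm and turns go in shares of 2 rad. I convert before sending: 39 mm / 600 = 0.065, -30.5 mm / 600 = -0.0508.

Emit:
hand_motion(increments=[0, 0.065, -0.0508, -0.0017, 0, 0, 0.065, -0.0508, -0.0017, 0, 0, 0.065, -0.0508, -0.0017, 0, 0, 0.065, -0.0508, -0.0017, 0, 0, 0.065, -0.0508, -0.0017, 0, 0, 0.065, -0.0508, -0.0017, 0, 0, 0.065, -0.0508, -0.0017, 0, 0, 0.065, -0.0508, -0.0017, 0])

```text
time: 0.9
tool_pos: [377.6, -252.7, 239.1]
eef_rot: [0.994, 0.11, -0.0, -0.0]
ft_force: [0.1, -0.7, -0.1]
width: 0.2
grasp_force: 0.0
```

Emit:
hand_motion(increments=[0, 0.065, -0.0508, -0.0017, 0, 0, 0.065, -0.0508, -0.0017, 0, 0, 0.065, -0.0508, -0.0017, 0, 0, 0.065, -0.0508, -0.0017, 0, 0, 0.065, -0.0508, -0.0017, 0, 0, 0.065, -0.0508, -0.0017, 0])

```text
time: 1.5
tool_pos: [565.8, -22.9, 244.8]
eef_rot: [0.994, 0.11, -0.0, 0.0]
ft_force: [0.6, -1.0, 0.6]
width: -0.2
grasp_force: 0.0
```

Emit:
hand_motion(increments=[0, 0, 0, 0, -0.07, 0, 0, 0, 0, -0.07, 0, 0, 0, 0, -0.07, 0, 0, 0, 0, -0.07, 0, 0, 0, 0, -0.07, 0, 0, 0, 0, -0.07, 0, 0, 0, 0, -0.07, 0, 0, 0, 0, -0.05])

```text
time: 2.3
tool_pos: [564.7, -24.7, 244.6]
eef_rot: [0.794, 0.607, -0.0, -0.001]
ft_force: [0.6, -0.1, 0.2]
width: -0.1
grasp_force: 0.0
```

Emit:
hand_motion(increments=[0, 0, 0, 0, 0, 0, 0, 0, 0, 0])

```text
time: 2.5
tool_pos: [564.9, -24.8, 244.9]
eef_rot: [0.796, 0.605, -0.0, -0.0]
ft_force: [0.4, 0.1, 0.4]
width: -0.1
grasp_force: 0.0
```

Run:
```python
from h import *
o=bot.observe();print(o['joint_pos'])
c=cam('wrist');p,d=snapshot('wrist');cv2.imwrite('pics/w1.png',p[:,:,::-1]);np.savez('pics/w1.npz',p=p,d=d,**c)
```

```text
[-1.96927546e-01  1.76458942e-01  1.54867471e+00 -8.00918038e-06
  1.41732376e+00  7.52222017e-02]
```

View pics/w1.png

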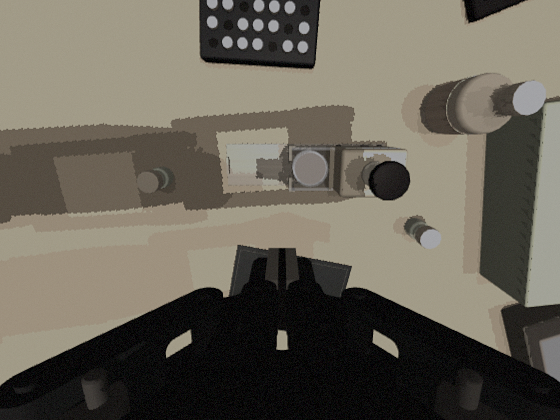

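The wrist view shows the knob at (389,180), the magazine with the stack at (311,168), and the apron from about (225,145) to (288,190). The rack is above at (260,30), the bottle top at (530,98), and the mat is partly hidden below.

Run:
```python
from h import *
z=np.load('pics/w1.npz');p,d=z['p'].astype(int),z['d'];c={k:z[k] for k in('M','f','cx','cy')}
v,u=np.mgrid[0:420,0:560]
cp=np.stack([(u-c['cx'])/c['f']*d,(v-c['cy'])/c['f']*d,d,np.ones_like(d)],-1)
W=cp@c['M'].T; W=W[...,:3];np.save('pics/W1.npy',W)
k=(u>350)&(u<430)&(v>140)&(v<220)&(d>0)
kt=k&(W[...,2]>125)&(p.max(2)<60)
print('knob z',np.percentile(W[kt][:,2],[5,50,95]));
top=kt&(W[...,2]>np.percentile(W[kt][:,2],50)-3)
(x,y),r=cv2.minEnclosingCircle(W[top][:,:2].astype(np.float32));print('knob',x,y,r)
# triangulated with the scene cams
uv=proj(c,[x,y,np.median(W[top][:,2])]);print(uv)
for n,q in(('scene',(302,216)),('side',(312,207))): print(tri(c,uv,cam(n),q))
# apron pixels
b=k*0
for uu,vv in[(240,170),(260,160),(280,185),(200,170),(389,180),(311,168),(200,150),(260,195)]: print((uu,vv),p[vv,uu],W[vv,uu].round(1))
cv2.imwrite('pics/c1.png',cv2.resize(p[110:220,190:430,::-1].astype(np.uint8),(720,330),interpolation=cv2.INTER_CUBIC))
```

```text
knob z [132.577015   135.71018738 136.91239564]
knob 658.18603515625 -24.504148483276367 16.56591033935547
[390.23624467 181.32118602]
(array([660.69817001, -23.36068513, 134.47311771]), np.float64(5.131215026487013))
(array([658.26179678, -24.62728354, 135.14608473]), np.float64(0.2158351472149821))
(240, 170) [161 161 148] [518.5   7.2   0.6]
(260, 160) [99 94 85] [546.5  12.4   0.8]
(280, 185) [158 154 139] [562.1 -24.7   1.7]
(200, 170) [84 76 65] [469.3  20.7  -0.7]
(389, 180) [35 31 29] [657.3 -23.  136.2]
(311, 168) [131 124 119] [602.7  -7.9  49.5]
(200, 150) [80 73 61] [477.4  44.3  -1.5]
(260, 195) [107  99  85] [533.4 -30.9  -1.3]
```

View pics/c1.png

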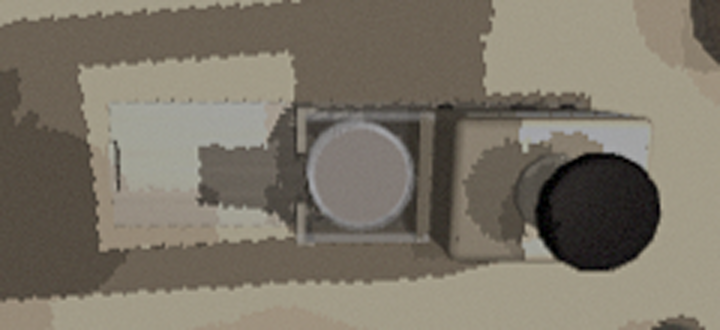

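The crop confirms the layout, and the stack and knob centres are 58 mm apart at -16°, which fits the drawing. Next I move over the knob and descend to just above it.

Scaled: 45 mm / 600 = 0.075, 40 mm / 600 = 0.0667.

Emit:
hand_motion(increments=[0, 0.021, 0.075, 0, 0, 0, 0.021, 0.075, 0, 0, 0, 0, 0, 0.0667, 0, 0, 0, 0, 0.0667, 0, 0, 0, 0, 0.03, 0, 0, 0, 0, 0, 0, 0, 0, 0, 0, 0])

```text
time: 3.25
tool_pos: [658.8, -24.6, 147.5]
eef_rot: [0.796, 0.605, 0.0, 0.0]
ft_force: [0.0, -0.8, 0.4]
width: -0.3
grasp_force: 0.0
```

Scaled: 6 mm / 600 = 0.01, 5 mm / 600 = 0.0083.

Emit:
hand_motion(increments=[0, 0, 0, 0.01, 0, 0, 0, 0, 0.0083, 0, 0, 0, 0, 0.0083, 0, 0, 0, 0, 0.0083, 0, 0, 0, 0, 0.0083, 0, 0, 0, 0, 0.0083, 0])

```text
time: 3.85
tool_pos: [660.0, -24.8, 118.6]
eef_rot: [0.796, 0.605, 0.001, 0.001]
ft_force: [-1.2, 0.2, 8.0]
width: -0.4
grasp_force: 3.6
```

Emit:
hand_motion(increments=[0, 0, 0, 0.0067, 0, 0, 0, 0, 0.005, 0, 0, 0, 0, 0.0033, 0, 0, 0, 0, 0, 0])

```text
time: 4.25
tool_pos: [660.0, -24.8, 109.5]
eef_rot: [0.796, 0.605, 0.001, 0.001]
ft_force: [-0.2, -0.3, 7.4]
width: -0.2
grasp_force: 3.4
```

Scaled: 2 mm / 600 = 0.0033.

Emit:
hand_motion(increments=[0, 0, 0, 0.0033, 0, 0, 0, 0, 0.0033, 0, 0, 0, 0, 0, 0])

```text
time: 4.55
tool_pos: [660.1, -24.8, 107.0]
eef_rot: [0.796, 0.606, 0.001, 0.001]
ft_force: [-3.7, -0.4, 11.8]
width: 0.1
grasp_force: 5.9
```

Emit:
hand_motion(increments=[0, 0, 0, 0.0033, 0, 0, 0, 0, 0, 0])

```text
time: 4.75
tool_pos: [660.3, -24.8, 106.9]
eef_rot: [0.796, 0.606, 0.001, 0.002]
ft_force: [-6.4, 0.4, 19.1]
width: -0.3
grasp_force: 9.5
```

It is on the stop: the force jumped to 19 N with no further travel. I'll release slowly at first, then go back to the viewing pose.

Scaled: -45 mm / 600 = -0.075, -40 mm / 600 = -0.0667.

Emit:
hand_motion(increments=[0, 0, 0, -0.0133, 0, 0, 0, 0, -0.02, 0, 0, 0, 0, -0.025, 0, 0, 0, 0, -0.05, 0, 0, 0, 0, -0.0667, 0, 0, 0, 0, -0.0583, 0, 0, 0, -0.075, 0, 0, 0, 0, -0.075, 0, 0])

```text
time: 5.55
tool_pos: [572.1, -0.7, 243.1]
eef_rot: [0.796, 0.605, 0.001, 0.001]
ft_force: [-0.2, -0.1, 0.6]
width: -0.4
grasp_force: 0.0
```

Emit:
hand_motion(increments=[0, 0, 0, 0, 0, 0, 0, 0, 0, 0])

```text
time: 5.75
tool_pos: [570.4, -0.1, 241.0]
eef_rot: [0.796, 0.606, -0.001, -0.0]
ft_force: [1.3, 0.3, -0.2]
width: -0.0
grasp_force: 0.0
```

Run:
```python
from h import *
c=cam('wrist');p,d=snapshot('wrist');np.savez('pics/w2.npz',p=p,d=d,**c)
cv2.imwrite('pics/w2.png',p[:,:,::-1])
```

```text
(no output)
```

View pics/w2.png

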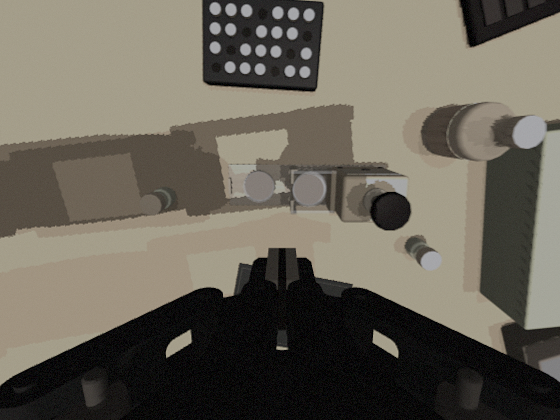

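One dish is out on the apron, with its centre near (260,186). The rest of the stack is at (309,187), the plunger is back up, and the rack's near edge is at row 90.

Run:
```python
from h import *
z=np.load('pics/w2.npz');p,d=z['p'],z['d'];c={k:z[k] for k in('M','f','cx','cy')}
g=cv2.cvtColor(p,cv2.COLOR_RGB2GRAY)[155:225,215:285]
g4=cv2.resize(g,None,fx=4,fy=4,interpolation=cv2.INTER_CUBIC)
C=cv2.HoughCircles(g4,cv2.HOUGH_GRADIENT,1,60,param1=80,param2=15,minRadius=48,maxRadius=80)
print(C)
u,v=C[0,0,:2]/4+np.array([215,155])-.4;print(u,v)
P=onz(c,u,v,14);print('wrist z14',P.round(1), 'depth there',(d[int(v),int(u)]))
v_,u_=np.mgrid[0:420,0:560]
W=(np.stack([(u_-c['cx'])/c['f']*d,(v_-c['cy'])/c['f']*d,d,np.ones_like(d)],-1)@c['M'].T)[...,:3]
m=(W[...,2]>9)&(W[...,2]<20)&(u_>235)&(u_<282)&(v_>160)&(v_<212)&(d>0)
(x,y),r=cv2.minEnclosingCircle(W[m][:,:2].astype(np.float32));print('depth mask',x,y,r,np.median(W[m][:,2]))
s=cam('side');q,_=snapshot('side');e=proj(s,P).astype(int);print(e)
cv2.imwrite('pics/s2.png',cv2.resize(q[180:350,180:380,::-1],(700,595),interpolation=cv2.INTER_CUBIC));cv2.imwrite('pics/s2full.png',q[:,:,::-1])
for a in[(204,78),(316,88),(322,2)]: print('rack',onz(c,*a,30)[:2].round(0))
```

```text
NoneTraceback (most recent call last):
  File "<stdin>", line 7, in <module>
TypeError: 'NoneType' object is not subscriptable
```

Hough found nothing, so I'll use the eyed centre (260,186) together with the depth mask.

Run:
```python
from h import *
z=np.load('pics/w2.npz');p,d=z['p'],z['d'];c={k:z[k] for k in('M','f','cx','cy')}
P=onz(c,260,186,14);print('wrist z14',P.round(1))
v_,u_=np.mgrid[0:420,0:560]
W=(np.stack([(u_-c['cx'])/c['f']*d,(v_-c['cy'])/c['f']*d,d,np.ones_like(d)],-1)@c['M'].T)[...,:3]
m=(W[...,2]>9)&(W[...,2]<20)&(u_>242)&(u_<280)&(v_>160)&(v_<212)&(d>0)
(x,y),r=cv2.minEnclosingCircle(W[m][:,:2].astype(np.float32));print('depth mask',x,y,r,np.median(W[m][:,2]),m.sum())
s=cam('side');q,_=snapshot('side');e=proj(s,P).astype(int);print(e)
cv2.imwrite('pics/s2.png',cv2.resize(q[180:350,180:380,::-1],(700,595),interpolation=cv2.INTER_CUBIC))
for a in[(204,78),(316,88),(322,2)]: print('rack',onz(c,*a,30)[:2].round(0))
```

```text
wrist z14 [544.4   7.9  14. ]
depth mask 541.0667114257812 7.88358736038208 19.764616012573242 13.026528423687353 795
[262 246]
rack [522. 139.]
rack [635.  97.]
rack [660. 174.]
```

View pics/s2.png

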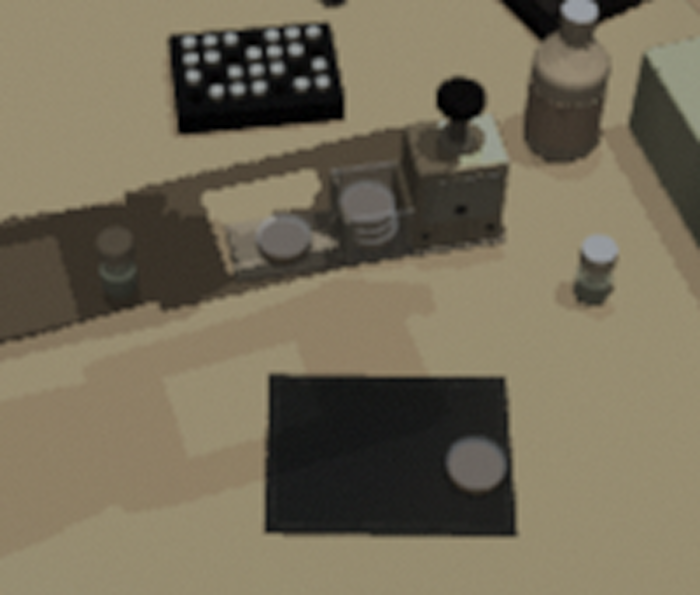

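The side view agrees: dish at crop (284,238), old dish at (476,463), three spares still in the magazine. The dish is at (542,8) in the world, and I'll push it about 165 mm along tool -x. First I put two slightly parted fingertips behind it.

Scaled: 50 mm / 600 = 0.0833, 40 mm / 600 = 0.0667.

Emit:
hand_motion(increments=[20, 0.045, -0.0242, 0, 0, 20, 0.0442, -0.0242, 0, 0, 20, 0, 0, 0.0833, 0, 20, 0, 0, 0.0833, 0, 20, 0, 0, 0.0833, 0, 20, 0, 0, 0.0667, 0, 20, 0, 0, 0.0333, 0, 20, 0, 0, 0.0167, 0])

```text
time: 6.65
tool_pos: [557.8, 58.4, 18.4]
eef_rot: [0.796, 0.605, -0.002, -0.001]
ft_force: [-1.1, 0.4, 0.2]
width: 19.7
grasp_force: 0.0
```

Emit:
hand_motion(increments=[20, 0, 0, 0.0133, 0, 20, 0, 0, 0.01, 0, 20, 0, 0, 0, 0, 20, 0, 0, 0, 0])

```text
time: 7.05
tool_pos: [559.4, 58.7, 8.4]
eef_rot: [0.796, 0.605, 0.001, 0.001]
ft_force: [-0.4, 0.4, 0.1]
width: 20.0
grasp_force: 0.0
```

Scaled: -8 mm / 600 = -0.0133, 3.5 mm / 600 = 0.0058.

Emit:
hand_motion(increments=[20, 0, -0.0045, 0.0058, 0, 20, 0, 0, 0, 0, 20, -0.0133, 0, 0, 0, 20, -0.0133, 0, 0, 0, 20, -0.01, 0, 0, 0, 20, -0.0083, 0, 0, 0, 20, -0.0083, 0, 0, 0, 20, -0.0083, 0, 0, 0])

```text
time: 7.85
tool_pos: [545.7, 23.3, 3.8]
eef_rot: [0.796, 0.605, 0.0, 0.0]
ft_force: [-0.9, 0.6, 0.8]
width: 20.0
grasp_force: 0.1
```

Emit:
hand_motion(increments=[20, -0.01, 0, 0, 0, 20, -0.01, 0, 0, 0, 20, -0.01, 0, 0, 0, 20, -0.01, 0, 0, 0, 20, -0.01, 0, 0, 0, 20, -0.01, 0, 0, 0, 20, -0.0067, 0, 0, 0, 20, 0, 0, 0, 0])

```text
time: 8.65
tool_pos: [534.9, -15.3, 3.8]
eef_rot: [0.796, 0.605, -0.0, -0.0]
ft_force: [0.2, 0.1, 0.0]
width: 19.9
grasp_force: 0.0
```

Run:
```python
from h import *
q,_=snapshot('side');c=cam('wrist');p,d=snapshot('wrist')
a=cv2.resize(q[180:350,180:380,::-1],(400,340),interpolation=cv2.INTER_CUBIC);b=cv2.resize(p[:,:,::-1],(400,300))
cv2.imwrite('pics/m3.png',np.hstack([a,cv2.copyMakeBorder(b,0,40,0,0,0)]))
```

```text
(no output)
```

View pics/m3.png

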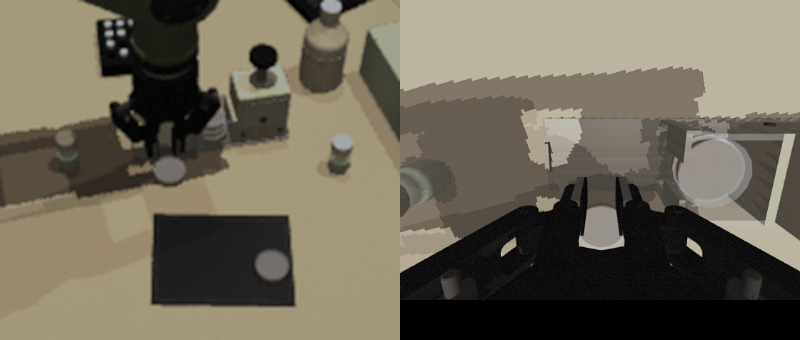

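The dish sits centred between the two fingertips (right panel, 602,228). In the left panel it is off the apron and upright, heading for the mat. About 112 mm remain.

Scaled: -8 mm / 600 = -0.0133, -6 mm / 600 = -0.01.

Emit:
hand_motion(increments=[20, -0.01, 0, 0, 0, 20, -0.0133, 0, 0, 0, 20, -0.0133, 0, 0, 0, 20, -0.0133, 0, 0, 0, 20, -0.0133, 0, 0, 0, 20, -0.0133, 0, 0, 0, 20, -0.01, 0, 0, 0, 20, -0.0067, 0, 0, 0])

```text
time: 9.55
tool_pos: [519.9, -69.4, 3.8]
eef_rot: [0.796, 0.605, 0.0, -0.0]
ft_force: [0.2, 0.7, -1.0]
width: 20.2
grasp_force: 0.1
```

Emit:
hand_motion(increments=[20, -0.01, 0, 0, 0, 20, -0.0133, 0, 0, 0, 20, -0.0133, 0, 0, 0, 20, -0.0133, 0, 0, 0, 20, -0.0133, 0, 0, 0, 20, -0.0133, 0, 0, 0, 20, -0.01, 0, 0, 0, 20, -0.0067, 0, 0, 0])

```text
time: 10.35
tool_pos: [505.0, -123.4, 3.8]
eef_rot: [0.796, 0.605, 0.0, 0.0]
ft_force: [0.5, 1.0, 0.6]
width: 20.3
grasp_force: 0.1
```

Emit:
hand_motion(increments=[20, 0, 0, 0, 0, 20, 0.0167, 0, 0, 0, 20, 0.0333, 0, 0, 0, 20, 0.0333, 0, 0, 0, 20, 0, 0, -0.0667, 0, 20, 0, 0, -0.0833, 0, 20, 0, 0, -0.0833, 0, 20, 0, 0, -0.0833, 0])

```text
time: 11.15
tool_pos: [518.1, -73.1, 195.4]
eef_rot: [0.795, 0.606, -0.0, -0.0]
ft_force: [0.4, 0.3, -0.2]
width: 20.0
grasp_force: 0.0
```

Emit:
hand_motion(increments=[20, 0.0833, 0, 0, 0, 20, 0.0833, 0, 0, 0, 20, 0, 0, 0, 0, 20, 0, 0, 0, 0])

```text
time: 11.55
tool_pos: [544.9, 23.9, 193.5]
eef_rot: [0.795, 0.607, -0.0, -0.0]
ft_force: [0.7, 0.1, 0.4]
width: 20.1
grasp_force: 0.0
```

Run:
```python
from h import *
q,_=snapshot('side');s,_=snapshot('scene')
np.savez('pics/f.npz',q=q,s=s)
a=cv2.resize(q[180:350,180:380,::-1],(400,340),interpolation=cv2.INTER_CUBIC);b=cv2.resize(s[170:340,180:380,::-1],(400,340),interpolation=cv2.INTER_CUBIC)
cv2.imwrite('pics/f.png',np.hstack([a,b]))
```

```text
(no output)
```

View pics/f.png

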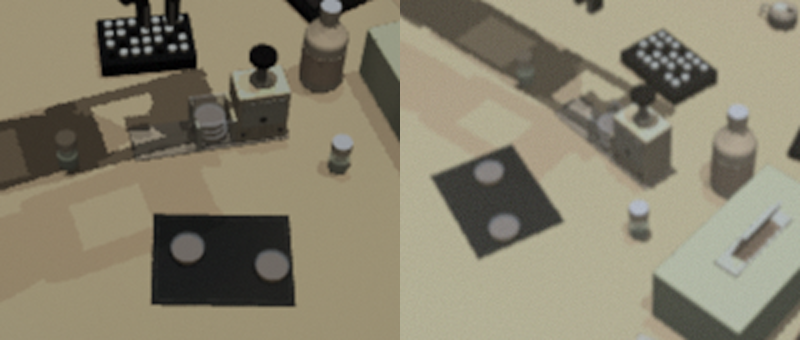

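Both views show the dish on the mat, at (187,247) in the left panel and (489,171) in the right. The old dish, the vials and the spares have not moved. A quick numeric check of the margin, then I hand in.

Run:
```python
from h import *
X,e=tri(cam('side'),(273.5,304),cam('scene'),(224.5,256));r=X[:2]-[529.5,-176]
x=np.array([.888,-.459]);m=np.array([r@x,r@[.459,.888]]);print(X,e,'mat frame',m,'margins',np.array([80,60])-20-abs(m))
if (abs(m)<[52,34]).all(): print(bot.finish_job())
```

```text
[ 497.1816967  -147.59961195    3.08700434] 1.2073083916948912 mat frame [-41.73443145  10.38544338] margins [18.26556855 29.61455662]
the job is handed in; nothing more can be done
None
```

The job is handed in: one full press dispensed a single dish, which I slid with a light fingertip push until it lay fully on the mat, 18 mm or more inside every edge, with nothing else seen to move.

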